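# Set the rivet length stop in its notch

## Robot

A 7-joint arm with a two-finger parallel gripper is mounted at the origin on the work surface. World frame = base frame: x ahead of the robot, y to its left, z up, the work surface at z = 0. Lengths are in m, angles in degrees, forces in N, time in s.
With the tool pointing down it reaches from about 0.425 to 0.875 m from the base axis. Payload 4.7 kg.
Tool frame: the origin (TCP) lies between the finger pads; the fingertips stand 19 mm ahead of it and the grasp point (between the pads) is the TCP; x points along the fingers, z is the direction in which the jaws open and shut, and the axes are right-handed (so a half turn about x gives the same grasp; the last joint's range is limited). The gripper opens to 87 mm and grips with 3 to 60 N. Pads are 19 mm wide; open, the fingers measure 117 mm over their backs; the gripper's body (75 mm by 190 mm) begins 51 mm behind the grasp point.
Start: joints at [64.292, 18.392, -4.016, 83.108, 1.295, 78.541, -3.26], TCP at [0.29, -0.582, 0.219] pointing down, gripper open.
Joint ranges: [-163.93, 163.93], [-17.29, 119.83], [-79.2, 71.16], [3.27, 140.29], [-89.18, 269.18], [5.43, 117.66], [-154.24, 154.24]. Speed limits (degrees/s): [147.25, 147.25, 180, 180, 180, 180, 180].

## Interface

Orientations are given as [roll, pitch, yaw] about the fixed x, y, z axes, in that order (R = Rz(yaw) Ry(pitch) Rx(roll)).
In Python, from cell import monitor, read_camera, camera_model, env, regions_of gives the robot as it stands. The module is installed in compiled form; this text tells all that it offers.
- The arm moves only by the tool step_arm, never from a script. Its argument "deltas" is a list of rows, each a list of 5 numbers: the gripper's target within -1 to 1 (fully open at 1, half-way at 0, shut at -1), then the shift along the tool's x, y, z in m, then the turn about the tool's x in degrees. A call has 1 to 12 rows; each row is the pose to reach, as a shift and turn from the pose commanded when the call began, along the tool's axes at that moment; what a row does not reach only later rows make up. A row lasts 1/8 s, in which the tool goes at most 62.5 mm and 10.7 degrees, less where a joint would pass 70% of its speed; a pose out of reach is approached as far as the arm can. A call with a gripper value outside its range is refused whole. The fingers move at their own pace and stop on an object; "newtons" is the grip in N (left out, the last holds). Time passes only in rows, so rows that repeat a pose let the fingers close. It gives the time, the measured TCP pose, the force and the opening at its end, in the units of the state.
- monitor.get_obs(): the state, without advancing time (a new reading comes with each control period).
- read_camera(name): name is "side" or "top"; returns (picture, depth): 420x560x3 uint8, red, green, blue; 420x560 float32, m along the optical axis (not along the pixel's ray), 0 where there is no reading.
- camera_model(name): a dict with "fx", "fy", "cx", "cy" (pixels), "k1" (the pictures are not rectified: a ray, as slopes to the right and down, at radius r is drawn at 1 + k1 r^2 times it, then the intrinsics apply), "xyz" and "attitude" of the camera in the world. Camera axes: x right, y down, z forward; pixel columns grow to the right and rows downward; lengths in m; the calibration is good to about 2 mm. A picture is of the moment at which its call begins. camera_model takes no time and is no camera call.
- env.sign_off(): hands the job in, once; it reports no verdict.
Trained networks look in the newest picture that a camera, given by its name, has taken for a name from the list of things; names that differ only in an ending like _2 or _b are one class to them, and where a whole thing is asked for, a point or a joint stands for the part that bears it (a point fixed in the world has none). Each returns a list of dicts, best first, with "p" (0 to 1); they miss things now and then, are a little off and sometimes report something else, mostly with a low value. They report only what shows in the picture. A call takes as long as a camera call.
- regions_of(camera, thing): "pixels" (420x560 bool, what is visible of it) and "pixel" ([column, row] in pixels, amid what is visible of it).
The state is a dict: "time_s": time; "qpos": joint angles; "joint_velocities": joint speeds; "effort": joint torques, N m; "tool_pos": TCP position; "tool_rot": TCP orientation; "force": force on the tool from outside, world axes, zero at the start; "wrist_torque": the same for the moment, N m; "grip_width": finger opening in m.
Only numpy, scipy, OpenCV 4.12 (cv2) and the standard library are available. Lean on these libraries where they do the work, as an engineer would, in place of code of your own. Each camera call takes 0.05 s, during which the arm holds its last target. There are 200 camera calls.

## Task

With the fingertips, gently push the wooden sliding stop along its rail towards the ribbed clamp until its spring pin rides over the first rib and clicks down into the notch between the two ribs, and leave it there. Only push the block: do not grip, lift or touch its black pin knob, and do not disturb the tins, the tub and the hammer.

Things in the scene. Friction and masses are not known exactly. Their poses are not given: they have to be found in the camera images.
- rail: aluminium rail, 40 mm wide, 30 mm high, 400 mm long, on a 75 mm wide steel foot plate, fixed to the bench. Origin at the centre of its underside; its y axis runs along the rail, z up
- stop: wooden sliding stop straddling the rail: a block 92 mm along and 92 mm across the rail, top 75 mm above the bench; flat vertical end faces 46 mm either side of its middle, over the rail solid from 47 to 75 mm above the bench. Origin: bench height, under its middle; axes as the rail's
- stop_center (a point): middle of the wooden block of the stop, 61 mm above the bench, in line with the pin
- slide (a joint): place of the stop along the rail: 0 at the middle of the rail, positive towards the rail's +y, in m; range -0.145 to 0.145; starts within 0.02 of 0. It slides against about 1 N; climbing onto a rib takes up to about 12 N, past its crest the push dips to almost nothing while the pin sinks, and it rises again once the stop is seated
- pin (a joint): height of the stop's spring pin in m: 0 when down on the rail or smooth clamp, about 0.005 on the crest of a rib, about 0.0005 when down in the notch
- knob: black round knob, 20 mm across and 12 mm high, on top of the pin above the middle of the stop, its top 95 mm above the bench (5 mm more when the pin is up). Origin on its axis at bench height when the pin is down, rising with it. Not to be touched
- notch_clamp: steel clamp over the rail, 52 mm across and 48 mm along it, top 34 mm above the bench, with two half-round cross ribs 5 mm high, crests 24 mm apart along the rail; the notch is midway between them. Origin at bench height below the notch, axes as the rail's. The stop passes over it; seated, its middle is over this origin. On either side of the stop, 70 to 125 mm from the rail's middle
- plain_clamp: the same clamp without ribs, its smooth top 34 mm above the bench, on the other side of the stop
- rivet_tin: open steel tin with copper rivets, 120 mm across, 115 mm high; origin at the centre of its underside
- rove_tin: open steel tin with copper roves, 96 mm across, 95 mm high; origin at the centre of its underside
- hammer: hammer lying on the bench beyond the rail; origin under its middle
- tub: small white plastic tub, 90 mm across, 60 mm high, on the robot's side of the rail; origin at the centre of its underside

How it is judged (in metres and radians):
At the end, for the whole second after the job is handed in: The middle of the stop is within 3 mm of the notch along the rail, its pin is down (lower than 3 mm) between the ribs, and the stop is at rest (slower than 5 mm/s) (y of stop_center in the frame of notch_clamp between -0.003 and 0.003 m and value of joint pin below 0.003 m and velocity of joint slide between -0.005 and 0.005 m/s); the robot touches nothing.
It fails at once if the fingers touch the black pin knob (more than 1 N) (contact force between the fingers and knob above 1 N).
It fails at once if the pin is lifted (higher than 9 mm; the ribs lift it 5 mm) (value of joint pin above 0.009 m).
It fails at once if the stop is shoved harder than 40 N (contact force between any of the fingers, the arm and stop above 40 N).
It fails at once if a tin, the tub or the hammer is moved more than 20 mm (distance of any of rivet_tin, rove_tin, hammer, tub from where it was at the start of the episode above 0.02 m).
It also fails if it takes over 43 s, if anything falls off the work surface, if the arm or the gripper's body presses on something with over 40 N, if the wrist force passes 120 N, or if a joint passes its speed limit or range.

## Working session

There is one attempt and no reset: what is moved stays moved. The work goes in short steps, Python scripts to look and compute and a tool call to move; the robot and the scene stay as the last step left them, time stands still between calls to the robot, and variables do not carry over. Pictures are saved under pics/ and viewed, about 8 in all and at most 12, crops included, and the job is handed in when it is done.

Besides the shell and the picture viewer there is one more tool, called after "Request:" as name(argument=value, ...), one argument or row to a line, values as JSON. step_arm: Moves the arm, as the interface text tells. Its arguments: {"type":"object","properties":{"deltas":{"type":"array"},"newtons":{"type":"number"}},"required":["deltas"]}

```bash
mkdir -p pics; cat > h.py <<'E'
import numpy as np,cv2
from scipy.spatial.transform import Rotation as R
from cell import monitor, read_camera, camera_model, env, regions_of
def cloud(name,depth):
    m=camera_model(name)
    K=np.array([[m['fx'],0,m['cx']],[0,m['fy'],m['cy']],[0,0,1.]])
    v,u=np.mgrid[0:420,0:560]
    p=np.stack([u,v],-1).reshape(-1,1,2).astype(float)
    # drawn = ray*(1+k1 r^2): opencv model
    n=cv2.undistortPoints(p,K,np.array([m['k1'],0,0,0,0.])).reshape(420,560,2)
    c=np.dstack([n*depth[...,None],depth])
    return c@att(m).T+np.array(m['xyz'])
def att(m):
    a=np.array(m['attitude'],float)
    return a if a.shape==(3,3) else R.from_euler('xyz',a,degrees=True).as_matrix()
E
python3 - <<'E'
from h import *
print(monitor.get_obs())
for n in('top','side'):
    m=camera_model(n);print(m)
    im,d=read_camera(n);cv2.imwrite(f'pics/{n}1.png',im[...,::-1])
    P=cloud(n,d);np.save(n+'1.npy',P)
    for t in('stop','knob','notch_clamp','plain_clamp','rail','tub','rivet_tin','rove_tin','hammer'):
        for r in regions_of(n,t)[:2]:
            q=P[r['pixels']&(d>0)]
            if len(q): print(n,t,round(r['p'],2),np.round(r['pixel']),len(q),np.median(q,0).round(3),np.percentile(q,3,axis=0).round(3),np.percentile(q,97,axis=0).round(3))
E
```

```text
{'time_s': 0.0, 'qpos': array([64.29044391, 18.43737501, -4.01515928, 83.17405727,  1.29580951,
       78.54026092, -3.25966852]), 'joint_velocities': array([-0.08628033, -0.00167953,  0.05725371,  0.1007404 , -0.05784204,
       -0.04394525,  0.0269844 ]), 'effort': array([ 3.90481464e-04, -4.91286027e+01, -4.03451510e-01, -3.12524521e+01,
       -6.40042895e-02,  4.36513138e-02,  1.49461844e-04]), 'tool_pos': array([ 0.28990623, -0.58115445,  0.21808796]), 'tool_rot': array([-176.43905377,   89.89338553,  120.08037298]), 'force': array([-0.44243384, -0.05931021, -0.02099959]), 'wrist_torque': array([-0.01691717,  0.04606441, -0.01514102]), 'grip_width': 0.08723847530919829}
{'fx': 510.1638817615513, 'fy': 510.1638817615513, 'cx': 294.31770118995087, 'cy': 217.66128719120385, 'k1': -0.010668626506635233, 'xyz': array([ 0.44937892, -0.05895072,  1.1511297 ]), 'attitude': array([-175.13659814,   -0.79526358,  -88.34015137])}
top notch_clamp 0.63 [303. 247.] 510 [ 0.481 -0.093  0.035] [ 0.457 -0.117  0.029] [ 0.505 -0.069  0.041]
top plain_clamp 0.69 [230. 223.] 460 [0.527 0.07  0.033]
[... 1158 characters left out ...]
8]
side notch_clamp 0.81 [314. 226.] 260 [ 0.46  -0.095  0.036] [ 0.448 -0.115  0.014] [ 0.497 -0.066  0.042]
side plain_clamp 0.81 [258. 264.] 532 [0.515 0.073 0.035] [0.496 0.043 0.011] [0.552 0.097 0.037]
side rail 0.62 [271. 252.] 4448 [0.507 0.039 0.032] [ 0.435 -0.169  0.004] [0.568 0.193 0.079]
side tub 0.74 [391. 199.] 942 [ 0.325 -0.291  0.039] [ 0.289 -0.352  0.003] [ 0.363 -0.267  0.061]
side rivet_tin 0.63 [147. 250.] 3905 [0.729 0.187 0.076] [0.685 0.114 0.006] [0.802 0.23  0.116]
side rove_tin 0.66 [227. 183.] 1544 [ 0.733 -0.156  0.062] [ 0.697 -0.228  0.002] [ 0.79  -0.133  0.095]
side hammer 0.63 [209. 236.] 1065 [0.675 0.02  0.024] [ 0.622 -0.011  0.003] [0.852 0.074 0.029]
```

```bash
python3 - <<'E'
from h import *
im=cv2.imread('pics/top1.png');im2=cv2.imread('pics/side1.png')
a=cv2.resize(im[170:300,190:350],(800,600)[:1]+(650,))[:600]
cv2.imwrite('pics/a.png',cv2.resize(im[180:290,190:340],(800,586),interpolation=cv2.INTER_CUBIC))
P=np.load('top1.npy').reshape(-1,3);S=np.load('side1.npy').reshape(-1,3)
def box(P,zl,zh,x0,x1,y0,y1):
    return P[(P[:,2]>zl)&(P[:,2]<zh)&(P[:,0]>x0)&(P[:,0]<x1)&(P[:,1]>y0)&(P[:,1]<y1)]
for n,Q in(('top',P),('side',S)):
    r=box(Q,.022,.05,.4,.6,-.25,.25); 
    s=box(Q,.066,.082,.4,.6,-.1,.1)
    for nm,q in(('rail',r),('stoptop',s)):
        b=cv2.minAreaRect(q[:,:2].astype(np.float32));print(n,nm,len(q),b,np.median(q[:,2]))
    # profile along rail
    rail=r[np.abs(r[:,2]-.03)<.003]
    v=np.linalg.svd(rail[:,:2]-rail[:,:2].mean(0),full_matrices=False)[2][0];v*=np.sign(v[1]);c=s[:,:2].mean(0)
    print(v,np.degrees(np.arctan2(-v[0],v[1])))
    w=np.array([v[1],-v[0]])
    A=box(Q,.02,.12,.4,.6,-.25,.25);t=(A[:,:2]-c)@v;u=(A[:,:2]-c)@w
    m=np.abs(u)<.015
    print([(round(x,3),round(float(np.median(A[m&(abs(t-x)<.002),2])),3)) for x in np.arange(-.2,.2,.004) if (m&(abs(t-x)<.002)).any()])
    print('c',c)
E
```

```text
top rail 2744 ((0.5001221895217896, 0.002101719379425049), (0.40075644850730896, 0.0827166959643364), 77.85723114013672) 0.03008308200725429
top stoptop 1808 ((0.5070406794548035, 0.0008312277495861053), (0.09174086898565292, 0.09202862530946732), 73.57324981689453) 0.07392427750723563
[0.28192925 0.9594352 ] -16.37538194042417
[(np.float64(-0.2), 0.028), (np.float64(-0.196), 0.028), (np.float64(-0.192), 0.028), (np.float64(-0.188), 0.029), (np.float64(-0.184), 0.028), (np.float64(-0.18), 0.028), (np.float64(-0.176), 0.03), (np.float64(-0.172), 0.028), (np.float64(-0.168), 0.028), (np.float64(-0.164), 0.03), (np.float64(-0.16), 0.028), (np.float64(-0.156), 0.028), (np.float64(-0.152), 0.028), (np.float64(-0.148), 0.028), (np.float64(-0.144), 0.029), (np.float64(-0.14), 0.029), (np.float64(-0.136), 0.029), (np.float64(-0.132), 0.029), (np.float64(-0.128), 0.03), (np.float64(-0.124), 0.029), (np.float64(-0.12), 0.033), (np.float64(-0.116), 0.035), (np.float64(-0.112), 0.037), (np.float64(-0.108), 0.038), (np.float64(-0.104), 0.035), (np.float64(-0.1), 0.033), (np.float64(-0.096), 0.033
[... 4300 characters left out ...]
 0.031), (np.float64(0.1), 0.031), (np.float64(0.104), 0.032), (np.float64(0.108), 0.031), (np.float64(0.112), 0.031), (np.float64(0.116), 0.032), (np.float64(0.12), 0.031), (np.float64(0.124), 0.031), (np.float64(0.128), 0.031), (np.float64(0.132), 0.031), (np.float64(0.136), 0.031), (np.float64(0.14), 0.031), (np.float64(0.144), 0.031), (np.float64(0.148), 0.031), (np.float64(0.152), 0.031), (np.float64(0.156), 0.031), (np.float64(0.16), 0.032), (np.float64(0.164), 0.031), (np.float64(0.168), 0.031), (np.float64(0.172), 0.031), (np.float64(0.176), 0.031), (np.float64(0.18), 0.031), (np.float64(0.184), 0.031), (np.float64(0.188), 0.031), (np.float64(0.192), 0.026)]
c [0.50174024 0.01013611]
```

View pics/top1.png

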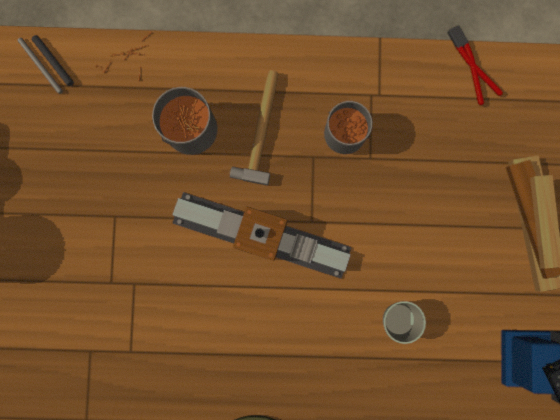

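View pics/side1.png

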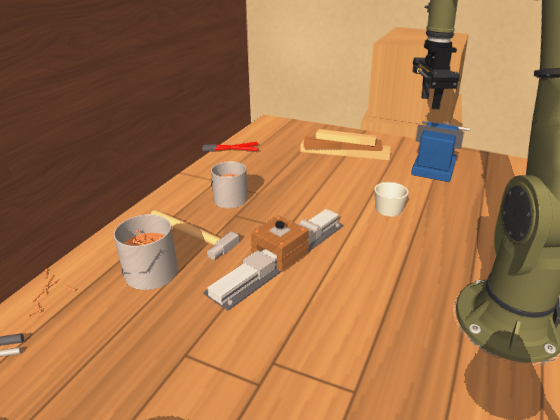

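View pics/a.png

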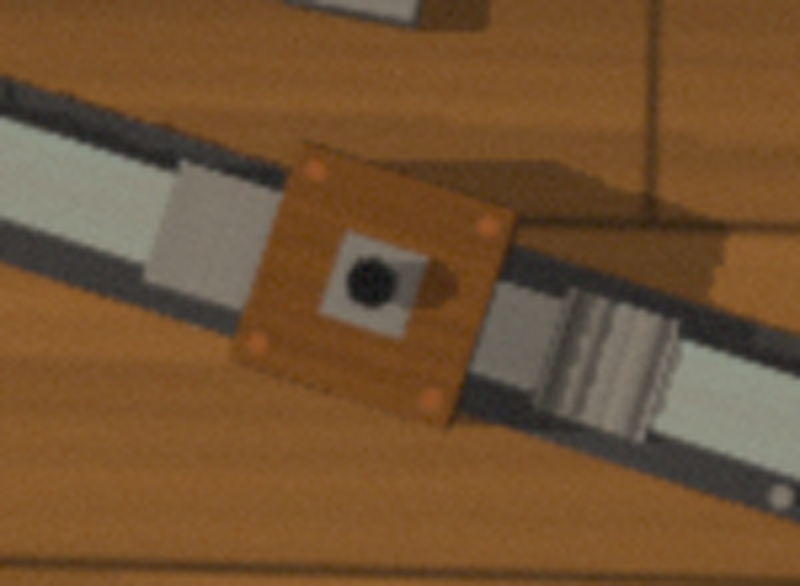

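```bash
cat >> h.py <<'E'
v=np.array([.2823,.9593]);w=np.array([v[1],-v[0]]);c=np.array([.5068,.0008])
def rel(t,u,z):
    o=monitor.get_obs();M=R.from_euler('xyz',o['tool_rot'],degrees=True).as_matrix()
    d=np.r_[c+t*v+u*w,z]-o['tool_pos']
    p=o['tool_pos'][:2]-c
    print('t,u,z now',(p@v).round(4),(p@w).round(4),o['tool_pos'][2].round(4),'tooldelta',(M.T@d).round(4))
    V=np.r_[v,0];s=M.T@V;print('rail dir in tool',s.round(4),'force t,u,z',(o['force']@V).round(2),(o['force'][:2]@w).round(2),o['force'][2].round(2))
    print('turn so rail=+y',np.degrees(np.arctan2(s[2],s[1])).round(2),'time',o['time_s'],'jaw',o['grip_width'],'q7',o['qpos'][6])
E
python3 -c "
from h import *
rel(.09,0,.2)"
```

```text
t,u,z now -0.6199 -0.0434 0.2192 tooldelta [ 0.0191  0.5152 -0.4904]
rail dir in tool [-1.000e-04  6.809e-01 -7.323e-01] force t,u,z -0.15 -0.37 -0.26
turn so rail=+y -47.08 time 1.0 jaw 0.08702570453098095 q7 -3.2590580758502123
```

Request:
step_arm(
  deltas=[
    [-1, 0, 0.04, -0.038, -4],
    [-1, 0, 0.08, -0.076, -8],
    [-1, 0, 0.12, -0.114, -12],
    [-1, 0, 0.16, -0.152, -16],
    [-1, 0, 0.2, -0.19, -20],
    [-1, 0, 0.24, -0.228, -24],
    [-1, 0, 0.28, -0.267, -28],
    [-1, 0, 0.32, -0.305, -32],
    [-1, 0, 0.36, -0.343, -36],
    [-1, 0, 0.4, -0.381, -40],
    [-1, 0, 0.44, -0.419, -44],
    [-1, 0, 0.48, -0.457, -47.1],
  ],
  newtons=10,
)

```text
time_s: 2.5
tool_pos: [0.5162, 0.0431, 0.2196]
tool_rot: [-13.0, 89.9, -29.3]
force: [0.8, -0.7, -1.1]
grip_width: 0.0002
```

```bash
python3 -c "
from h import *
rel(.09,0,.14)"
```

```text
t,u,z now 0.0432 -0.0029 0.2196 tooldelta [0.0796 0.0468 0.0029]
rail dir in tool [-3.0e-04  1.0e+00  1.7e-03] force t,u,z -0.43 1.01 -1.07
turn so rail=+y 0.1 time 2.5 jaw 0.00021257283426063666 q7 -26.19289228811726
```

Request:
step_arm(
  deltas=[
    [-1, 0, 0.047, 0.003, 0],
    [-1, 0.04, 0.047, 0.003, 0],
    [-1, 0.08, 0.047, 0.003, 0],
    [-1, 0.12, 0.047, 0.003, 0],
    [-1, 0.14, 0.047, 0.003, 0],
    [-1, 0.147, 0.047, 0.003, 0],
    [-1, 0.147, 0.047, 0.003, 0],
    [-1, 0.147, 0.047, 0.003, 0],
  ],
)

```text
time_s: 3.5
tool_pos: [0.533, 0.086, 0.0736]
tool_rot: [15.5, 89.9, -0.9]
force: [-0.6, -0.0, 0.9]
grip_width: 0.0008
```

```bash
python3 - <<'E'
from h import *
rel(.056,0,.073)
im,d=read_camera('side');cv2.imwrite('pics/b.png',cv2.resize(im[150:320,190:380],(760,680))[:600,:,::-1])
E
```

```text
t,u,z now 0.0891 0.001 0.0736 tooldelta [ 0.0006 -0.0331 -0.0011]
rail dir in tool [7.e-04 1.e+00 2.e-04] force t,u,z -0.22 -0.6 0.91
turn so rail=+y 0.01 time 3.5 jaw 0.0007772165322522635 q7 -37.659877315268616
```

View pics/b.png

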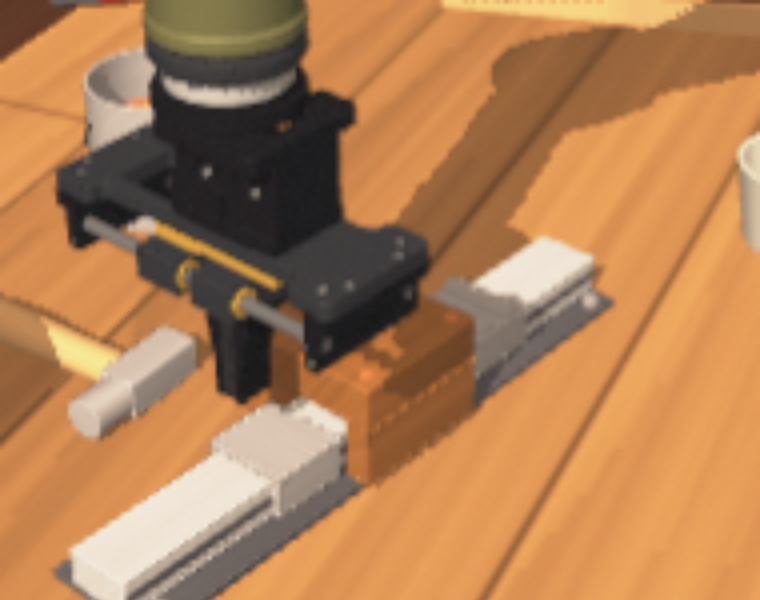

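Request:
step_arm(
  deltas=[
    [-1, 0, -0.008, -0.001, 0],
    [-1, 0, -0.016, -0.001, 0],
    [-1, 0, -0.022, -0.001, 0],
    [-1, 0, -0.026, -0.001, 0],
    [-1, 0, -0.029, -0.001, 0],
    [-1, 0, -0.032, -0.001, 0],
    [-1, 0, -0.035, -0.001, 0],
    [-1, 0, -0.038, -0.001, 0],
    [-1, 0, -0.042, -0.001, 0],
    [-1, 0, -0.046, -0.001, 0],
    [-1, 0, -0.05, -0.001, 0],
    [-1, 0, -0.054, -0.001, 0],
  ],
)

```text
time_s: 5.05
tool_pos: [0.5155, 0.034, 0.0721]
tool_rot: [-69.9, 90.0, -86.2]
force: [-0.0, -0.4, 0.2]
grip_width: 0.0005
```

```bash
python3 - <<'E'
from h import *
rel(.056,0,.073)
im,d=read_camera('top');print([(x['p'],x['pixel'],np.median(cloud('top',d)[x['pixels']],0)) for x in regions_of('top','stop')][:2])
cv2.imwrite('pics/c.png',cv2.resize(im[170:290,190:350],(800,600))[...,::-1])
E
```

```text
t,u,z now 0.0343 -0.001 0.0721 tooldelta [-0.0009  0.0217  0.001 ]
rail dir in tool [-1.e-04  1.e+00  2.e-04] force t,u,z -0.42 0.08 0.24
turn so rail=+y 0.01 time 5.05 jaw 0.0004796420146362306 q7 -30.645889825722882
[(0.38, [263.9, 132.2], array([0.73939349, 0.0074575 , 0.02221475]))]
```

View pics/c.png

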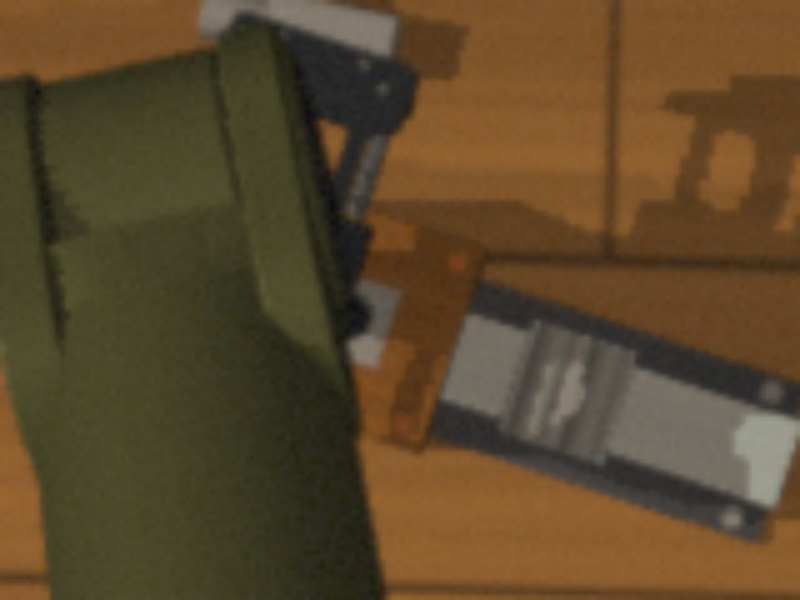

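```bash
python3 - <<'E'
from h import *
rel(.056,0,.073)
im,d=read_camera('side');P=cloud('side',d)
cv2.imwrite('pics/d.png',cv2.resize(im[150:320,190:380],(760,680))[:600,:,::-1])
Q=P.reshape(-1,3);dark=(im.reshape(-1,3).max(1)<60)&(Q[:,2]<.12)&(Q[:,2]>.045)&(d.ravel()>0)
q=Q[dark];t=(q[:,:2]-c)@v;u=(q[:,:2]-c)@w
k=(abs(t)<.15)&(abs(u)<.1)
for a in np.arange(.045,.12,.01):
    m=k&(q[:,2]>a)&(q[:,2]<a+.01)
    if m.sum()>3: print(a.round(3),m.sum(),np.percentile(t[m],[3,50,97]).round(3),np.percentile(u[m],[3,50,97]).round(3))
s=Q[(Q[:,2]>.072)&(Q[:,2]<.081)&(d.ravel()>0)&(im.reshape(-1,3)[:,0]>im.reshape(-1,3)[:,2]*1.8)]
t=(s[:,:2]-c)@v;u=(s[:,:2]-c)@w;m=(abs(t)<.15)&(abs(u)<.06);print('stop',m.sum(),np.percentile(t[m],[1,99]),np.percentile(u[m],[1,99]))
E
```

```text
t,u,z now 0.0339 -0.0009 0.0721 tooldelta [-0.0009  0.0221  0.0009]
rail dir in tool [-4.e-04  1.e+00 -6.e-04] force t,u,z -0.5 0.64 0.12
turn so rail=+y -0.03 time 5.15 jaw 0.0004057440957409937 q7 -30.665345685766102
0.075 32 [0.025 0.042 0.046] [-0.011 -0.008  0.008]
0.085 61 [0.001 0.038 0.045] [-0.011 -0.008  0.007]
0.095 73 [-0.002  0.035  0.045] [-0.011 -0.005  0.007]
0.105 52 [0.026 0.042 0.046] [-0.014 -0.009  0.007]
0.115 26 [0.026 0.042 0.045] [-0.015 -0.011  0.009]
stop 522 [-0.04282918  0.04646475] [-0.0475015   0.04269332]
```

View pics/d.png

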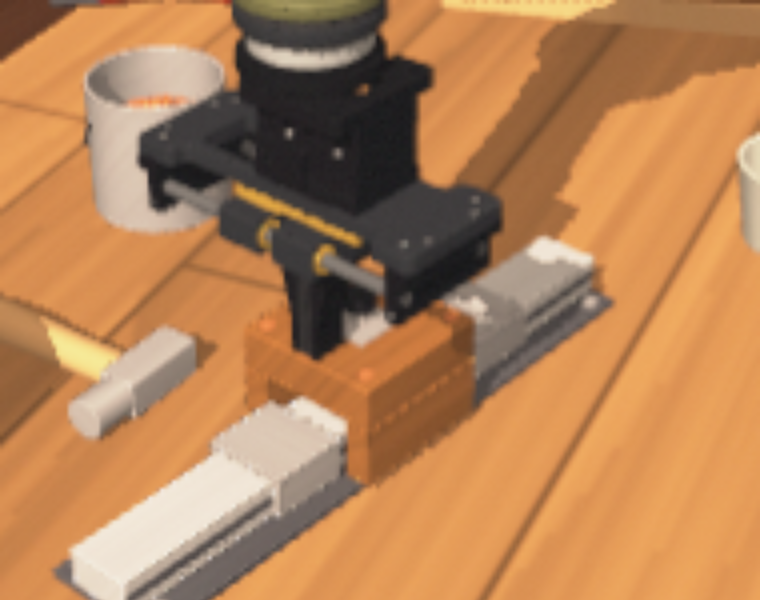

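The side picture shows the finger at (310,350) above the stop's top, about 20 mm higher than the stated tip length implies, so nothing has been pushed yet. I'll back off away from the knob and measure the tip height directly.

Request:
step_arm(
  deltas=[
    [-1, -0.006, 0, 0, 0],
    [-1, -0.006, 0.02, 0, 0],
    [-1, -0.006, 0.045, 0, 0],
    [-1, -0.006, 0.06, 0, 0],
    [-1, 0, 0.06, 0, 0],
    [-1, 0.006, 0.06, 0, 0],
    [-1, 0.01, 0.06, 0, 0],
    [-1, 0.01, 0.06, 0, 0],
  ],
)

```text
time_s: 6.2
tool_pos: [0.5321, 0.091, 0.0615]
tool_rot: [-141.0, 89.9, -157.5]
force: [0.3, 0.3, -0.0]
grip_width: 0.0006
```

```bash
cat > tip.py <<'E'
from h import *
rel(.056,0,.073)
im,d=read_camera('side');P=cloud('side',d)
cv2.imwrite('pics/e.png',cv2.resize(im[150:320,190:380],(760,680))[:600,:,::-1])
Q=P.reshape(-1,3);dark=(im.reshape(-1,3).max(1)<70)&(Q[:,2]<.12)&(Q[:,2]>.037)&(d.ravel()>0)
q=Q[dark];t=(q[:,:2]-c)@v;u=(q[:,:2]-c)@w
k=(abs(t)<.15)&(abs(u)<.035)
for a in np.arange(.037,.12,.006):
    m=k&(q[:,2]>a)&(q[:,2]<a+.006)
    if m.sum()>3: print(a.round(3),m.sum(),np.percentile(t[m],[3,50,97]).round(3),np.percentile(u[m],[3,50,97]).round(3))
E
python3 tip.py
```

```text
t,u,z now 0.0937 -0.0012 0.0615 tooldelta [-0.0114 -0.0377  0.0013]
rail dir in tool [-8.e-04  1.e+00 -7.e-04] force t,u,z 0.4 0.17 -0.05
turn so rail=+y -0.04 time 6.2 jaw 0.0006068233203137675 q7 -38.93918984468082
0.067 26 [0.084 0.102 0.105] [-0.011 -0.009  0.007]
0.073 27 [0.084 0.101 0.105] [-0.011 -0.009  0.006]
0.079 31 [0.085 0.1   0.105] [-0.012 -0.009  0.006]
0.085 28 [0.085 0.103 0.105] [-0.011 -0.008  0.008]
0.091 32 [0.084 0.102 0.105] [-0.012 -0.009  0.007]
0.097 30 [0.086 0.102 0.105] [-0.014 -0.01   0.008]
0.103 34 [0.088 0.102 0.105] [-0.015 -0.01   0.009]
0.109 27 [0.091 0.103 0.106] [-0.016 -0.008  0.01 ]
0.115 12 [0.088 0.104 0.105] [-0.017 -0.016 -0.01 ]
```

View pics/e.png

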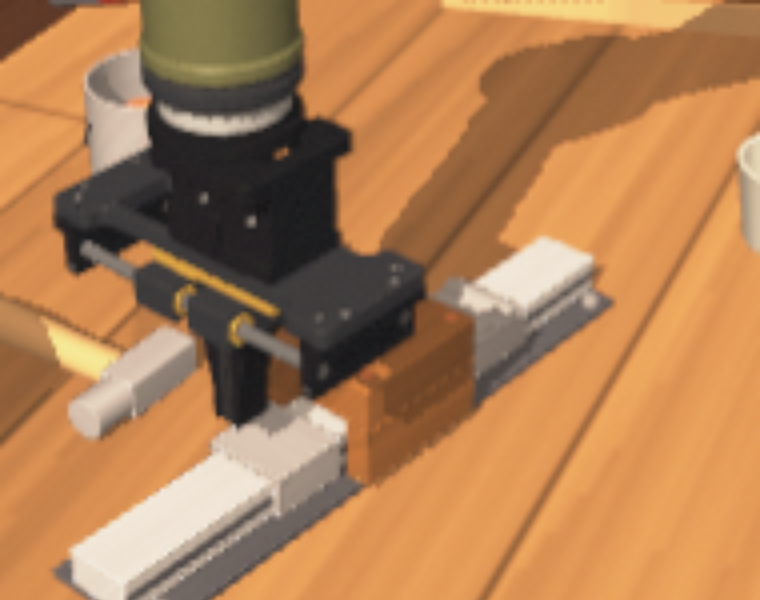

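The picture shows the tip (240,420) clear above the plain clamp at about z = 0.065. That puts the real tip roughly level with the reported TCP. I'll lower by 9 mm and then approach the end face.

Request:
step_arm(
  deltas=[
    [-1, 0.003, 0, 0.001, 0],
    [-1, 0.006, 0, 0.001, 0],
    [-1, 0.009, 0, 0.001, 0],
    [-1, 0.01, -0.01, 0.001, 0],
    [-1, 0.01, -0.02, 0.001, 0],
    [-1, 0.01, -0.026, 0.001, 0],
    [-1, 0.01, -0.03, 0.001, 0],
    [-1, 0.01, -0.034, 0.001, 0],
    [-1, 0.01, -0.038, 0.001, 0],
    [-1, 0.01, -0.042, 0.001, 0],
    [-1, 0.01, -0.046, 0.001, 0],
    [-1, 0.01, -0.05, 0.001, 0],
  ],
)

```text
time_s: 7.75
tool_pos: [0.5194, 0.0436, 0.0522]
tool_rot: [54.9, 90.0, 38.5]
force: [0.1, 0.6, -0.2]
grip_width: 0.0006
```

```bash
cat > st.py <<'E'
from h import *
rel(-.0415,0,.0525)
im,d=read_camera('side');P=cloud('side',d)
Q=P.reshape(-1,3);I=im.reshape(-1,3).astype(int)
s=Q[(Q[:,2]>.072)&(Q[:,2]<.081)&(d.ravel()>0)&(I[:,0]>I[:,2]*1.8)]
t=(s[:,:2]-c)@v;u=(s[:,:2]-c)@w;m=(abs(t)<.2)&(abs(u)<.06)
print('stop',m.sum(),np.percentile(t[m],[1,99]).round(4))
for r in regions_of('side','knob')[:2]:
    q=P[r['pixels']&(d>0)];q=q[q[:,2]>.092]
    if len(q): print('knob',r['p'],((q[:,:2].mean(0)-c)@v).round(4),((q[:,:2].mean(0)-c)@w).round(4),np.percentile(q[:,2],[10,50,90]).round(4),len(q))
cv2.imwrite('pics/f.png',cv2.resize(im[150:320,190:380],(760,680))[:600,:,::-1])
E
python3 st.py
```

```text
t,u,z now 0.0446 -0.0 0.0522 tooldelta [-0.0003 -0.0861 -0.    ]
rail dir in tool [2.e-04 1.e+00 5.e-04] force t,u,z 0.59 -0.06 -0.24
turn so rail=+y 0.03 time 7.75 jaw 0.000560796621938701 q7 -33.087928270483104
stop 225 [-0.0527  0.049 ]
```

Request:
step_arm(
  deltas=[
    [-1, 0, -0.005, 0, 0],
    [-1, 0, -0.01, 0, 0],
    [-1, 0, -0.015, 0, 0],
    [-1, 0, -0.02, 0, 0],
    [-1, 0, -0.025, 0, 0],
    [-1, 0, -0.03, 0, 0],
    [-1, 0, -0.035, 0, 0],
    [-1, 0, -0.04, 0, 0],
    [-1, 0, -0.045, 0, 0],
    [-1, 0, -0.049, 0, 0],
    [-1, 0, -0.052, 0, 0],
    [-1, 0, -0.054, 0, 0],
  ],
)

```text
time_s: 9.35
tool_pos: [0.504, -0.0084, 0.0521]
tool_rot: [-109.6, 90.0, -126.0]
force: [-0.0, 0.3, 0.3]
grip_width: 0.0006
```

```bash
python3 st.py
```

```text
t,u,z now -0.0096 -0.0001 0.0521 tooldelta [-0.0004 -0.0319  0.0001]
rail dir in tool [-2.e-04  1.e+00  2.e-04] force t,u,z 0.24 -0.12 0.35
turn so rail=+y 0.01 time 9.35 jaw 0.0006267412831179721 q7 -25.96743015749041
stop 243 [-0.1055 -0.0197]
```

View pics/f.png

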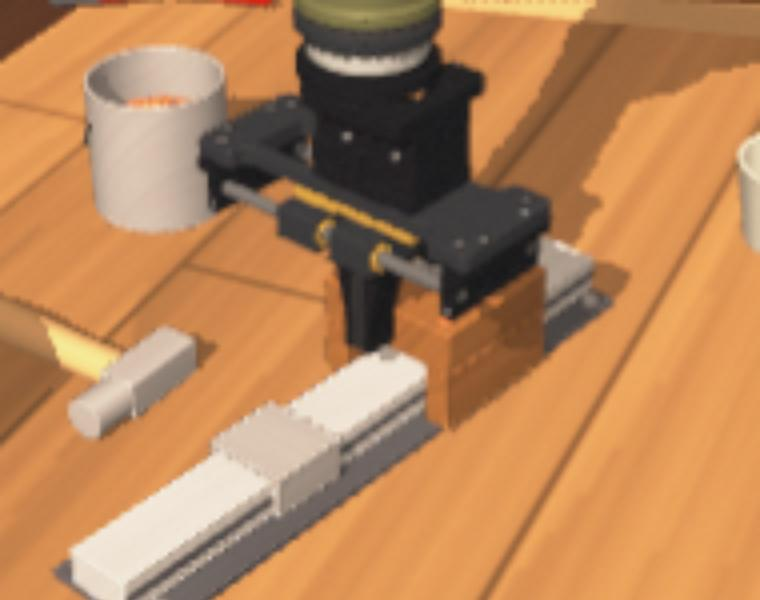

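Request:
step_arm(
  deltas=[
    [-1, 0, -0.001, 0, 0],
    [-1, 0, -0.002, 0, 0],
    [-1, 0, -0.003, 0, 0],
    [-1, 0, -0.004, 0, 0],
    [-1, 0, -0.005, 0, 0],
    [-1, 0, -0.006, 0, 0],
    [-1, 0, -0.007, 0, 0],
    [-1, 0, -0.008, 0, 0],
  ],
)

```text
time_s: 10.45
tool_pos: [0.5021, -0.0153, 0.0522]
tool_rot: [72.0, 89.9, 55.6]
force: [1.7, 3.1, -1.6]
grip_width: 0.0005
```

Request:
step_arm(
  deltas=[
    [-1, 0, -0.001, 0, 0],
    [-1, 0, -0.002, 0, 0],
    [-1, 0, -0.003, 0, 0],
  ],
)

```text
time_s: 10.82
tool_pos: [0.502, -0.0157, 0.0522]
tool_rot: [77.3, 89.7, 61.0]
force: [3.3, 9.0, -3.0]
grip_width: 0.0007
```

Request:
step_arm(
  deltas=[
    [-1, 0, -0.001, 0, 0],
    [-1, 0, -0.002, 0, 0],
  ],
)

```text
time_s: 11.08
tool_pos: [0.5019, -0.0159, 0.0523]
tool_rot: [77.6, 89.6, 61.4]
force: [5.2, 12.3, -4.6]
grip_width: 0.0004
```

Request:
step_arm(
  deltas=[
    [-1, 0, -0.001, 0, 0],
  ],
)

```text
time_s: 11.2
tool_pos: [0.5018, -0.0164, 0.0523]
tool_rot: [77.5, 89.6, 61.3]
force: [5.6, 11.9, -5.6]
grip_width: 0.0004
```

Request:
step_arm(
  deltas=[
    [-1, 0, -0.001, 0, 0],
  ],
)

```text
time_s: 11.32
tool_pos: [0.5011, -0.0185, 0.0522]
tool_rot: [76.7, 89.7, 60.5]
force: [3.4, 7.5, -2.5]
grip_width: 0.0004
```

```bash
python3 st.py
```

```text
t,u,z now -0.0201 -0.0 0.0522 tooldelta [-0.0004 -0.0214 -0.0001]
rail dir in tool [0.0053 1.     0.003 ] force t,u,z 8.12 1.15 -2.52
turn so rail=+y 0.17 time 11.325 jaw 0.0004102552367626015 q7 -23.967404118203934
stop 245 [-0.1168 -0.0287]
```

View pics/f.png

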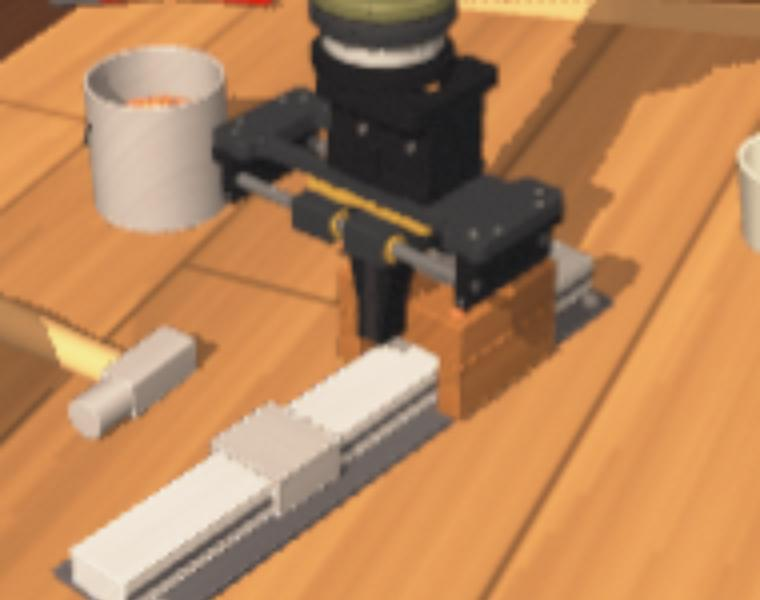

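Request:
step_arm(
  deltas=[
    [-1, 0, 0, 0, 0],
  ],
)

```text
time_s: 11.55
tool_pos: [0.5006, -0.0202, 0.0522]
tool_rot: [76.6, 89.8, 60.3]
force: [2.0, 6.8, -2.7]
grip_width: 0.0006
```

Request:
step_arm(
  deltas=[
    [-1, 0, -0.001, 0, 0],
    [-1, 0, -0.001, 0, 0],
  ],
)

```text
time_s: 11.8
tool_pos: [0.5001, -0.022, 0.0522]
tool_rot: [76.3, 89.9, 60.0]
force: [1.1, 5.7, -2.8]
grip_width: 0.0005
```

Request:
step_arm(
  deltas=[
    [-1, 0, -0.001, 0, 0],
    [-1, 0, -0.002, 0, 0],
  ],
)

```text
time_s: 12.05
tool_pos: [0.4994, -0.0244, 0.0522]
tool_rot: [74.6, 89.9, 58.3]
force: [2.9, 3.4, -1.9]
grip_width: 0.0004
```

Request:
step_arm(
  deltas=[
    [-1, 0, -0.001, 0, 0],
    [-1, 0, -0.001, 0, 0],
  ],
)

```text
time_s: 12.3
tool_pos: [0.4987, -0.0268, 0.0521]
tool_rot: [-99.2, 90.0, -115.6]
force: [1.0, 2.7, -1.1]
grip_width: 0.0003
```

Request:
step_arm(
  deltas=[
    [-1, 0, -0.001, 0, 0],
    [-1, 0, -0.001, 0, 0],
  ],
)

```text
time_s: 12.55
tool_pos: [0.4983, -0.0281, 0.0521]
tool_rot: [-101.5, 89.9, -117.9]
force: [0.7, 2.5, -0.6]
grip_width: 0.0004
```

Request:
step_arm(
  deltas=[
    [-1, 0, -0.001, 0, 0],
    [-1, 0, -0.001, 0, 0],
  ],
)

```text
time_s: 12.8
tool_pos: [0.4981, -0.0288, 0.0521]
tool_rot: [-97.2, 90.0, -113.6]
force: [0.7, 0.9, 0.5]
grip_width: 0.0006
```

```bash
python3 st.py
```

```text
t,u,z now -0.0309 0.0 0.0521 tooldelta [-0.0004 -0.0106 -0.    ]
rail dir in tool [-6.e-04  1.e+00 -1.e-04] force t,u,z 1.06 0.39 0.46
turn so rail=+y -0.0 time 12.8 jaw 0.0005911258517250393 q7 -23.171731349233458
stop 239 [-0.1262 -0.0402]
```

Request:
step_arm(
  deltas=[
    [-1, 0, -0.001, 0, 0],
    [-1, 0, -0.002, 0, 0],
    [-1, 0, -0.003, 0, 0],
    [-1, 0, -0.003, 0, 0],
  ],
)

```text
time_s: 13.4
tool_pos: [0.4972, -0.0317, 0.0521]
tool_rot: [-97.8, 90.0, -114.2]
force: [0.7, -0.0, 0.2]
grip_width: 0.0002
```

Request:
step_arm(
  deltas=[
    [-1, 0, -0.001, 0, 0],
    [-1, 0, -0.002, 0, 0],
    [-1, 0, -0.002, 0, 0],
  ],
)

```text
time_s: 13.78
tool_pos: [0.4967, -0.0337, 0.0521]
tool_rot: [-93.8, 90.0, -110.2]
force: [0.1, 0.6, 0.4]
grip_width: 0.0005
```

```bash
python3 st.py
```

```text
t,u,z now -0.0359 0.0 0.0521 tooldelta [-0.0004 -0.0056 -0.    ]
rail dir in tool [-7.e-04  1.e+00 -1.e-04] force t,u,z 0.55 -0.08 0.39
turn so rail=+y -0.0 time 13.775 jaw 0.0005034291848346198 q7 -22.500470414586918
stop 235 [-0.134  -0.0455]
```

Request:
step_arm(
  deltas=[
    [-1, 0, -0.001, 0, 0],
    [-1, 0, -0.002, 0, 0],
    [-1, 0, -0.002, 0, 0],
  ],
)

```text
time_s: 14.25
tool_pos: [0.4961, -0.0353, 0.0521]
tool_rot: [-104.8, 90.0, -121.2]
force: [1.0, -0.0, -0.3]
grip_width: 0.0005
```

Request:
step_arm(
  deltas=[
    [-1, 0, -0.001, 0, 0],
    [-1, 0, -0.001, 0, 0],
  ],
)

```text
time_s: 14.5
tool_pos: [0.4958, -0.0363, 0.0521]
tool_rot: [-104.1, 90.0, -120.5]
force: [0.0, 0.7, 0.2]
grip_width: 0.0005
```

Request:
step_arm(
  deltas=[
    [-1, 0, -0.001, 0, 0],
    [-1, 0, -0.001, 0, 0],
  ],
)

```text
time_s: 14.75
tool_pos: [0.4956, -0.0373, 0.0521]
tool_rot: [-103.9, 90.0, -120.3]
force: [-0.4, -0.2, -0.2]
grip_width: 0.0005
```

```bash
python3 st.py
```

```text
t,u,z now -0.0397 -0.0 0.0521 tooldelta [-0.0004 -0.0018  0.    ]
rail dir in tool [-4.e-04  1.e+00  1.e-04] force t,u,z -0.34 -0.3 -0.24
turn so rail=+y 0.01 time 14.75 jaw 0.0004857150653087149 q7 -21.962702352889107
stop 230 [-0.1392 -0.0507]
```

Request:
step_arm(
  deltas=[
    [-1, 0, -0.001, 0, 0],
    [-1, 0, -0.001, 0, 0],
  ],
)

```text
time_s: 15.1
tool_pos: [0.4953, -0.0382, 0.0521]
tool_rot: [-89.5, 90.0, -105.9]
force: [-0.2, -0.1, -0.4]
grip_width: -0.0
```

Request:
step_arm(
  deltas=[
    [-1, 0, -0.001, 0, 0],
    [-1, 0, -0.001, 0, 0],
  ],
)

```text
time_s: 15.35
tool_pos: [0.4953, -0.0383, 0.0522]
tool_rot: [75.3, 90.0, 58.9]
force: [0.4, 2.4, -1.4]
grip_width: 0.0003
```

```bash
python3 st.py
```

```text
t,u,z now -0.0408 0.0 0.0522 tooldelta [-0.0003 -0.0007 -0.    ]
rail dir in tool [7.e-04 1.e+00 6.e-04] force t,u,z 2.46 -0.28 -1.42
turn so rail=+y 0.03 time 15.35 jaw 0.0003412631363422145 q7 -21.69478307614592
stop 251 [-0.1405 -0.031 ]
knob 0.24 -0.0858 -0.0146 [0.0924 0.0933 0.109 ] 7
knob 0.2 -0.0889 -0.0027 [0.0923 0.093  0.0957] 6
```

The push has risen again exactly where seating was predicted, so I'll back off, lift and look.

Request:
step_arm(
  deltas=[
    [-1, 0, 0.006, 0, 0],
    [-1, 0, 0.02, 0, 0],
    [-1, 0, 0.045, 0, 0],
    [-1, 0, 0.08, 0, 0],
    [-1, -0.05, 0.12, 0, 0],
    [-1, -0.1, 0.17, 0, 0],
    [-1, -0.15, 0.22, 0, 0],
    [-1, -0.16, 0.26, 0, 0],
    [-1, -0.16, 0.3, 0, 0],
    [-1, -0.16, 0.33, 0, 0],
    [-1, -0.16, 0.33, 0, 0],
    [-1, -0.16, 0.33, 0, 0],
  ],
)

```text
time_s: 16.95
tool_pos: [0.588, 0.2772, 0.2117]
tool_rot: [-101.5, 89.9, -117.9]
force: [-0.9, -1.1, -0.3]
grip_width: 0.0005
```

```bash
python3 - <<'E'
from h import *
im,d=read_camera('top');P=cloud('top',d);cv2.imwrite('pics/g.png',cv2.resize(im[180:290,210:360],(800,586),interpolation=cv2.INTER_CUBIC)[...,::-1])
Q=P.reshape(-1,3);s=Q[(Q[:,2]>.066)&(Q[:,2]<.082)&(Q[:,0]>.4)&(Q[:,0]<.6)&(Q[:,1]>-.2)&(Q[:,1]<.05)]
b=cv2.minAreaRect(s[:,:2].astype(np.float32));print(b,'t',(np.array(b[0])-c)@v)
t=(Q[:,:2]-c)@v;u=(Q[:,:2]-c)@w
m=(abs(t+.098)<.02)&(abs(u)<.02)&(Q[:,2]>.085);print('knob',t[m].mean(),u[m].mean(),np.median(Q[m,2]),np.percentile(Q[m,2],90))
# refined notch from first picture: rib profile
Q=np.load('top1.npy').reshape(-1,3);t=(Q[:,:2]-c)@v;u=(Q[:,:2]-c)@w
m=(abs(u)<.022)&(t<-.06)&(t>-.14)&(Q[:,2]>.0315);print('clamp ext',np.percentile(t[m],[1,50,99]),t[m].mean())
for a in('side',):
    im,d=read_camera(a);P=cloud(a,d).reshape(-1,3);cv2.imwrite('pics/h.png',cv2.resize(im[150:320,190:380],(760,680))[:600,:,::-1])
    for nm,X in(('before',np.load('side1.npy').reshape(-1,3)),('now',P)):
        t=(X[:,:2]-c)@v;u=(X[:,:2]-c)@w
        for k in(0,-.098):
            m=(abs(t-k)<.02)&(abs(u)<.02)&(X[:,2]>.088)
            if m.sum()>5:print(nm,m.sum(),t[m].mean(),np.percentile(X[m,2],[50,90]))
for n in('tub','rivet_tin','rove_tin','hammer'):
    pass
rel(0,0,.2)
E
```

```text
((0.47925975918769836, -0.09326833486557007), (0.09213254600763321, 0.09190970659255981), 73.6151123046875) t -0.09801436361785412
knob -0.09754834422217676 0.00014397572518316126 0.09378307863244029 0.09640531990182369
clamp ext [-0.13290565 -0.09821657 -0.07184553] -0.09853387702629945
before 60 0.0018660090730369821 [0.09604175 0.09815203]
now 52 -0.09572289180793582 [0.09618692 0.09798945]
t,u,z now 0.2873 0.0006 0.212 tooldelta [ 1.240e-02 -2.873e-01 -1.000e-04]
rail dir in tool [-0.0013  1.     -0.0015] force t,u,z 0.03 0.5 0.08
turn so rail=+y -0.09 time 17.05 jaw 0.00029148932701980514 q7 -55.626634292648106
```

View pics/g.png

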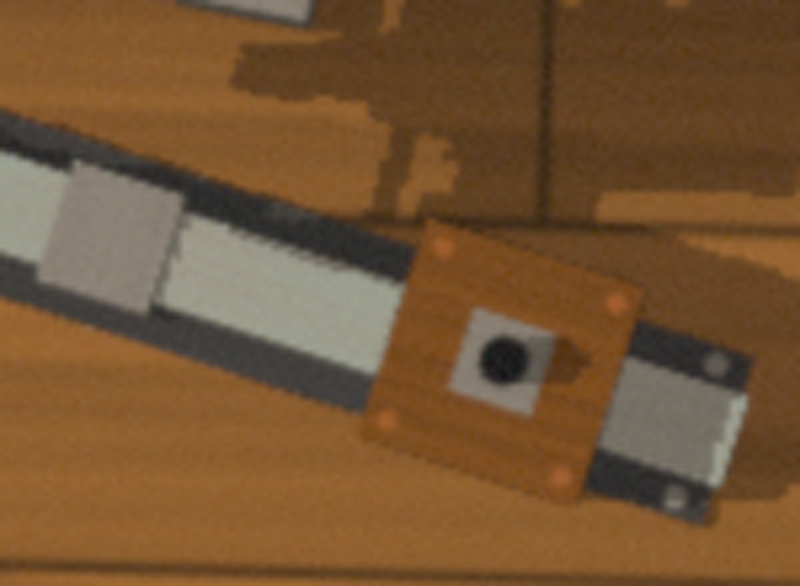

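```bash
python3 -c "
from cell import env
print(env.sign_off())"
```

```text
the job is handed in; nothing more can be done
None
```

The stop is seated in the notch between the two ribs, and I've handed the job in; the hand-in gives no verdict. I pushed it about 98 mm along the rail with the closed fingertips on its end face.

**What the push felt like:** it peaked at about 13 N on the first rib, dropped to almost nothing past the crest, and rose again to about 2.5 N when the stop seated. I then backed the arm off and lifted it clear.

**Last checks:**
- **Position:** in the top camera the stop's middle is at -98.0 mm along the rail. The notch measured about -98.2 to -98.5 mm in the first picture, so it is well inside 3 mm.
- **Pin:** the knob is at the same height as at the start, to within about 1 mm, so the pin is down.
- **Arm:** it stands clear of everything, with force readings near zero.

**What went wrong or was left unchecked:**
- **First approach:** the real fingertip is about level with the reported tool point, not 19 mm ahead of it. My first approach therefore passed just over the block without moving it. The fingers stayed about 15 mm from the knob, and I corrected this from the side picture.
- **Other objects:** I did not re-measure the tins, the tub or the hammer. The arm's path stayed clear of them, and no unexpected contact force showed.
- **Side camera:** it reads the knob about 2 mm off from the top camera along the rail. It has the same offset at the start, so it is a calibration error.

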